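# Release the eccentric cam and run a pencil barrel half home

## Task

On the pencil jig an eccentric cam holds the feed slide back. Push the cam's lever round with your fingertips until the cam's low point faces the slide's roller (the lever then points straight away from the slide), and only then push the slide fully forward by its upright tab, so that it runs the green barrel half home under the sleeve at the end of its channel. Pinch and lift nothing, do not touch the barrel half, leave the loose sleeves, the jar and the tweezer block where they stand, and finish with the hand clear of everything.

Things in the scene. Friction and masses are not known exactly. Their poses are not given: they have to be found in the camera images.
- jig: Pencil jig fixed to the table: grey base plate, top 12 mm above the table, with a round cam on a lever, an aluminium slide behind it and a barrel channel. Origin: at table height under the cam's pivot. +x: the slide's forward direction, from slide to cam; +y left; z up. In this frame the plate spans x -190 to 120, y -120 to 70 mm, the slide y -30 to 30, the channel y = -70. Place and heading vary.
- cam (a joint): Turn of the cam, rad, anticlockwise from above; 35 mm disc radius, 14 mm off-centre. The lever lies over its high side. At 0 or 6.28 the lever points along the jig's +x, away from the slide, and the low point faces the roller (0.35 rad either way will do); near 3.14 the high point blocks the roller. Starts 2.0 to 4.3, turns either way, range -0.5 to 6.78; stays where left (0.25 N m friction).
- cam_knob (a point): Centre of the top of the upright black knob at the end of the cam's lever: a post 16 mm in diameter, 75 mm from the pivot, top 72 mm above the table. It stands up from the lever bar, which is 12 mm wide with its top 38 mm above the table. Around the knob's circle everything but the lever is under 32 mm high. About 3.5 N at the knob turns the cam.
- slide (a joint): Travel of the slide along the jig's +x, m: starts back at 0 to 0.003; 0.027 is fully forward at its stop (over 0.025 will do). The 16 mm roller at its front meets the cam's rim: the high side blocks it after 2 to 14 mm, the low point leaves it free to its stop. Pushing takes about 4 N; it stays where it is left.
- slide_tab (a point): Centre of the top edge of the slide's upright push tab: a plate 8 mm thick along the jig's x, 50 mm wide along y, from 24 to 72 mm above the table. With the slide back it stands 158 mm behind the pivot. Push its rear face (away from the cam) along the jig's +x. Nothing of the jig behind it is higher than 24 mm.
- barrel: Green plastic barrel half, loose in its channel: a trough 100 mm long (x, along the channel), 18 mm wide, 10 mm high, open side up, 20 g. Origin: centre of its underside, 12 mm above the table. Starts at x 0 to 6 mm in the jig's frame, 2 to 9 mm ahead of the slide's pusher; home is x 22 to 24 mm, just short of the nose block, the 7 mm sleeve's tail in its trough. Only the pusher moves it.
- sleeve_a: A loose silver-coloured lead sleeve standing upright, 16 mm in diameter, 38 mm high, tapered top; origin at its underside. Leave alone.
- sleeve_b: A second such loose sleeve, standing near the first. Leave alone.
- jar: A round open glass jar with a cork bottom, 72 mm in diameter, 83 mm high; origin at its underside. Leave alone.
- tweezers: A steel tweezer block 50 x 70 x 30 mm with two tweezers standing in it, 103 mm high in all; origin at its underside. Leave alone.
There are look-alikes about, which are no part of the job. Of the things that look like the barrel, the smallest one is meant.

How it is judged:
By the outcome, as a careful person would: the job done as asked, in the order asked, and still so for the second after the job is handed in, with the robot touching nothing.
It also fails if it takes over 48 s, if anything falls off the work surface, if the arm or the gripper's body presses on something with over 40 N, if the wrist force passes 120 N, or if a joint passes its speed limit or range.

## Robot

A 6-joint arm with a two-finger parallel gripper is mounted at the origin on the work surface. World frame = base frame: x ahead of the robot, y to its left, z up, the work surface at z = 0. Lengths are in m, angles in rad, forces in N, time in s.
With the tool pointing down it reaches from about 0.35 to 0.975 m from the base axis. Payload 4.9 kg.
Tool frame: the origin (TCP) lies on the centre line of the jaws, within the pads' length; the fingertips stand 8 mm ahead of it and the grasp point (between the pads) lies 11 mm behind it; z points along the fingers, y is the direction in which the jaws open and shut (so a half turn about z gives the same grasp; the last joint's range is limited). The gripper opens to 85 mm and grips with 20 to 120 N. Pads are 22 mm wide; open, the fingers measure 114 mm over their backs; the gripper's body (76 mm by 85 mm) begins 54 mm behind the grasp point. The pads swing forward as they close: fully open they stand 13 mm farther back than shut.
Start: joints at [1.15, 0.053, 1.613, -0, 1.476, -0.119], TCP at [0.186, 0.597, 0.239] pointing down, gripper open.
Joint ranges: [-3.01, 3.01], [-1.01, 2.22], [0.06, 2.58], [-1.02, 4.17], [0.09, 2.62], [-3.14, 3.14]. Speed limits (rad/s): [2.57, 2.57, 3.14, 3.14, 3.14, 3.14].

## Interface

Orientations are given as a rotation vector (axis times angle).
In Python, from station import get_obs, get_image, calibration, finish_job gives the robot as it stands. The module is installed in compiled form; this text tells all that it offers.
- The arm moves only by the shell command python3 -m jog 'ROWS' [FORCE]. ROWS is JSON, a list of rows, each a list of 7 numbers: the shift along the tool's x, y, z in cm, then the turn, a rotation vector about the tool's x, y, z in rad, then the closure in counts, from 0 (fully open) to 255 (shut). In form: [[dx, dy, dz, ax, ay, az, jaw], ...]. A call has 1 to 8 rows; each row is the pose to reach, as a shift and turn from the pose measured when the call began, along the tool's axes at that moment; what a row does not reach only later rows make up. A row lasts 1/12 s, in which the tool goes at most 41.7 mm and 7.16 degrees, less where a joint would pass 70% of its speed; a pose out of reach is approached as far as the arm can. A call with a gripper value outside its range is refused whole. The fingers move at their own pace and stop on an object; FORCE is the grip in N (left out, the last holds). Time passes only in rows, so rows that repeat a pose let the fingers close. It gives the time, the measured TCP pose, the force and the opening at its end, in the units of the state.
- get_obs(): the state, without advancing time (a new reading comes with each control period).
- get_image(name): name is "side" or "top" or "wrist"; returns the picture (420x560x3 uint8, red, green, blue); there is no depth.
- calibration(name): a dict with "vfov" (degrees; the focal length in pixels is half the picture's height over the tangent of half this angle, whatever the lens; pixels are square), "cx", "cy" (the principal point, pixels), "R" (3x3) and "t" (3): a world point X has camera coordinates R X + t. Camera axes: x right, y down, z forward; pixel columns grow to the right and rows downward; lengths in m; the calibration is good to about 2 mm. A picture is of the moment at which its call begins: read the wrist's pose just before it. calibration takes no time and is no camera call; for the wrist camera it gives the pose at the moment of the call.
- finish_job(): hands the job in, once; it reports no verdict.
The state is a dict: "t": time; "q": joint angles; "dq": joint speeds; "effort": joint torques, N m; "tool_pos": TCP position; "tool_rot": TCP orientation; "contact_force": force on the tool from outside, world axes, zero at the start; "wrist_torque": the same for the moment, N m; "opening": finger opening in m.
Only numpy, scipy, OpenCV 4.12 (cv2) and the standard library are available. Lean on these libraries where they do the work, as an engineer would, in place of code of your own. Each camera call takes 0.05 s, during which the arm holds its last target. There are 200 camera calls.

## Working session

There is one attempt and no reset: what is moved stays moved. The work goes in short steps, Python scripts to look and compute and a shell command to move; the robot and the scene stay as the last step left them, time stands still between calls to the robot, and variables do not carry over. Pictures are saved under pics/ and viewed, about 8 in all and at most 12, crops included, and the job is handed in when it is done.

```bash
mkdir -p pics
cat > h.py <<'E'
import numpy as np, cv2
from station import get_obs,get_image,calibration
def shot(n,f):
    c=calibration(n); im=get_image(n); cv2.imwrite(f'pics/{f}.png',im[:,:,::-1]); np.save(f'pics/{f}.npy',c,allow_pickle=True); return im,c
def K(c): 
    return 210/np.tan(np.radians(c['vfov'])/2)
def ray(c,u,v,z):
    f=K(c);R=np.array(c['R']);t=np.array(c['t'])
    d=R.T@np.array([(u-c['cx'])/f,(v-c['cy'])/f,1]);o=-R.T@t
    return o+d*(z-o[2])/d[2]
def proj(c,X):
    p=np.array(c['R'])@np.array(X)+np.array(c['t']);f=K(c)
    return p[0]/p[2]*f+c['cx'],p[1]/p[2]*f+c['cy']
E
python3 - <<'E'
from h import *
for n in('top','side'):
    im,c=shot(n,n+'0'); print(n,c)
o=get_obs();print(o['t'],o['tool_pos'],o['tool_rot'],o['opening'])
a=cv2.imread('pics/top0.png');b=cv2.imread('pics/side0.png')
E
```

```text
top {'vfov': 42.51620298951142, 'cx': 280.75734556032745, 'cy': 207.68660231670395, 'R': array([[ 0.02722301, -0.99937544,  0.02253084],
       [-0.99408365, -0.02943599, -0.1045525 ],
       [ 0.10515042, -0.0195513 , -0.99426412]]), 't': array([0.07255522, 0.60736736, 1.01707596])}
side {'vfov': 52.323344724853875, 'cx': 278.335295248111, 'cy': 218.17218691965732, 'R': array([[ 0.91752331, -0.39699015, -0.0234477 ],
       [-0.2448003 , -0.51734922, -0.82001378],
       [ 0.31340675,  0.75812176, -0.57186328]]), 't': array([-0.51672216,  0.25608447,  0.47944618])}
0.1 [0.1855544  0.5962462  0.23815498] [-4.72166037e-01 -3.10541512e+00  2.89447896e-03] 0.08502297832457667
```

View pics/top0.png

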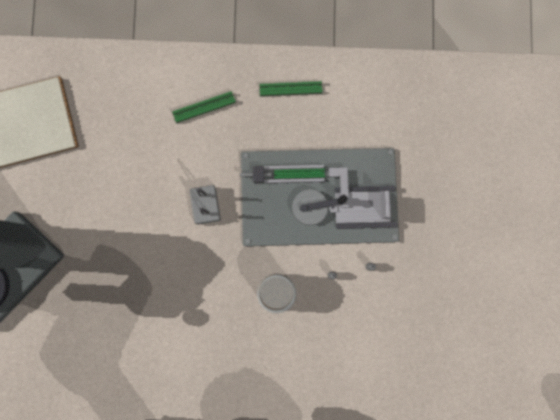

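View pics/side0.png

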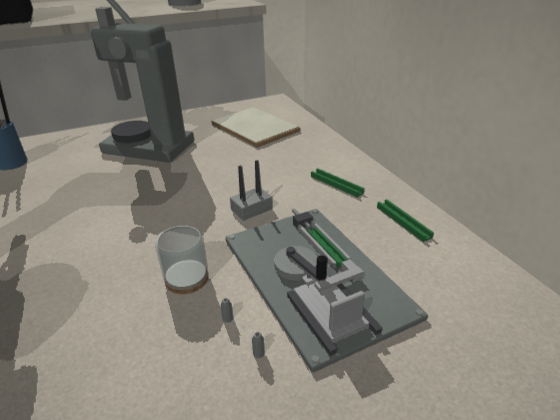

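Top view: jig plate spans about (241,149)–(397,243), with the slide on the right and the cam on the left, so jig +x is roughly world +y. The knob top is near (342,199). The jar is at (277,292), the tweezer block at (205,203), and the sleeves at (332,275) and (370,266).

```bash
cat > m.py <<'E'
from h import *
im=cv2.imread('pics/top0.png');c=np.load('pics/top0.npy',allow_pickle=True).item()
hsv=cv2.cvtColor(im,cv2.COLOR_BGR2HSV);b,g,r=[im[:,:,i].astype(int) for i in range(3)]
m=((r-b<6)&(hsv[:,:,2]<190)).astype(np.uint8)*255
m[:130]=0;m[260:]=0;m[:,:228]=0;m[:,420:]=0
m=cv2.morphologyEx(m,cv2.MORPH_CLOSE,np.ones((5,5)));m=cv2.morphologyEx(m,cv2.MORPH_OPEN,np.ones((9,9)))
k=max(cv2.findContours(m,0,2)[0],key=cv2.contourArea)
P=np.array([ray(c,*p[0],.012)[:2] for p in k]).astype(np.float32)
rc=cv2.minAreaRect(P);print(rc);B=cv2.boxPoints(rc);print(B)
for p in B: print(proj(c,[*p,.012]))
# axes: jig +x ~ world +y
e=[(B[1]-B[0]),(B[2]-B[1])];L=max(e,key=np.linalg.norm);L=L/np.linalg.norm(L);L=L if L[1]>0 else -L
ex=L;ey=np.array([-L[1],L[0]]);C=np.array(rc[0]);O=C+.035*ex+.025*ey
print('heading',np.arctan2(ex[1],ex[0]),'O',O)
dark=(hsv[:,:,2]<45).astype(np.uint8)
mm=dark.copy();mm[:185]=0;mm[215:]=0;mm[:,:333]=0;mm[:,355:]=0
ys,xs=np.nonzero(mm);print('knob px',xs.mean(),ys.mean(),len(xs))
def J(p):d=np.array(p[:2])-O;return d@ex,d@ey
kn=ray(c,342,199,.072);print('knob',kn,J(kn))
for n,x,y,z in[('pivot',0,0,.03),('tab',-.158,0,.072),('barrel',.003,-.07,.022)]:
    w=O+x*ex+y*ey;print(n,w,proj(c,[*w,z]))
for n,u,v,z in[('slA',332,275,.038),('slB',370,266,.038),('jar',277,292,.083),('twz',205,203,.03)]: print(n,ray(c,u,v,z),J(ray(c,u,v,z)))
cv2.imwrite('pics/c0.png',cv2.resize(im[130:310,180:420],(800,600),interpolation=cv2.INTER_CUBIC))
E
python3 m.py
```

```text
((0.6327335834503174, 0.013365983963012695), (0.18749865889549255, 0.3080374002456665), 3.3667662143707275)
[[ 0.53010094  0.16161321]
 [ 0.5481912  -0.14589255]
 [ 0.7353662  -0.13488124]
 [ 0.717276    0.17262451]]
(np.float64(242.86247191366084), np.float64(245.65040295125357))
(np.float64(399.05976098711596), np.float64(240.8443065230073))
(np.float64(393.99805329090236), np.float64(147.52851314522385))
(np.float64(240.5862621458221), np.float64(151.56214799418285))
heading 1.6295576 O [0.60572127 0.04683739]
knob px 341.74074074074076 199.77777777777777 27
knob [ 0.62048018 -0.02367305  0.072     ] (np.float64(-0.07125550497509148), np.float64(-0.010592536599943015))
pivot [0.60572127 0.04683739] (np.float64(302.81749591617154), np.float64(208.05389083244575))
tab [ 0.61500021 -0.11088992] (np.float64(388.328582775103), np.float64(203.28334555034593))
barrel [0.67542428 0.05394314] (np.float64(299.7754207114367), np.float64(173.25261078961222))
slA [ 0.47813843 -0.01133857  0.038     ] (np.float64(-0.050582937754869856), np.float64(0.1307791731008919))
slB [ 0.49718805 -0.0839264   0.038     ] (np.float64(-0.12416423109583219), np.float64(0.11602532010332872))
jar [0.44556819 0.09343196 0.083     ] (np.float64(0.05591952624524117), np.float64(0.15714029063932958))
twz [0.60995457 0.23689202 0.03      ] (np.float64(0.18947800008724033), np.float64(-0.015387410996732354))
```

View pics/c0.png

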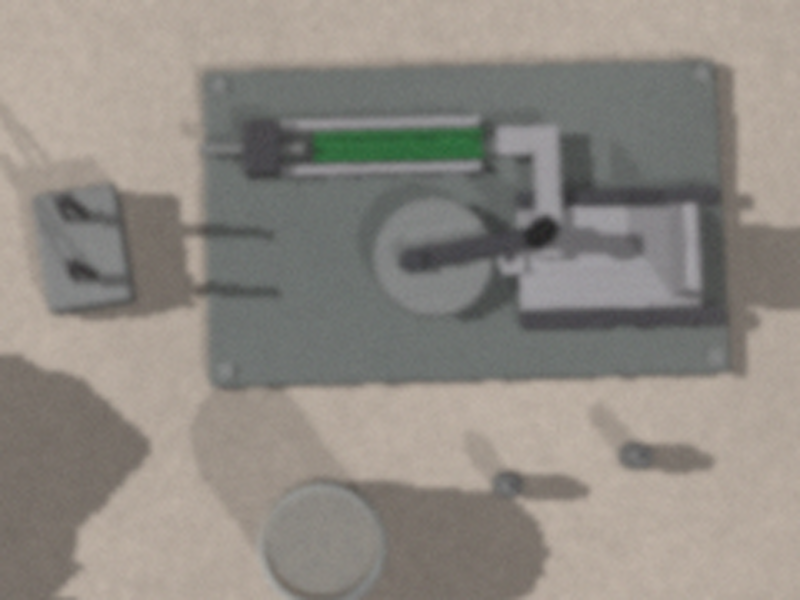

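Crop: plate corners at crop (204,72), (712,60), (730,374) and (211,385). The pivot boss is at (413,260), and the knob at (541,232) gives a cam angle of about 3.29. The barrel lies in the channel along the top. I'll refine the jig pose from the corners and plan the approach.

```bash
cat > g.py <<'E'
from h import *
from scipy.spatial.transform import Rotation as Rn
import sys
cc=np.load('pics/top0.npy',allow_pickle=True).item()
px=[(204,72),(712,60),(730,374),(211,385)]
W=np.array([ray(cc,180+u*.3,130+v*.3,.012)[:2] for u,v in px])
Jc=np.array([(.12,-.12),(-.19,-.12),(-.19,.07),(.12,.07)])
# rigid fit
a=Jc-Jc.mean(0);b=W-W.mean(0);th=np.arctan2((a[:,0]*b[:,1]-a[:,1]*b[:,0]).sum(),(a*b).sum())
Rj=np.array([[np.cos(th),-np.sin(th)],[np.sin(th),np.cos(th)]]);O=W.mean(0)-Rj@Jc.mean(0)
def w(x,y): return O+Rj@np.array([x,y])
def j(p): return Rj.T@(np.array(p[:2])-O)
def shift(x,y,z):
    o=get_obs();R=Rn.from_rotvec(o['tool_rot'])
    d=R.inv().apply(np.array([*w(x,y),z])-o['tool_pos'])*100
    Rt=Rn.from_matrix(np.column_stack([[*Rj[:,1],0],[*Rj[:,0],0],[0,0,-1]]))
    return d.round(2),(R.inv()*Rt).as_rotvec().round(3)
def here():
    o=get_obs();print('t',o['t'],'jig',j(o['tool_pos']).round(4),'z',o['tool_pos'][2].round(4),'F',o['contact_force'].round(1),'q',o['q'].round(2))
E
python3 - <<'E'
from g import *
print(th,O,(Jc@Rj.T+O-W).round(4).tolist());print('knob',j(ray(cc,342.2,199.6,.072)),'boss',j(ray(cc,303.9,208,.04)))
print(shift(-.074,.03,.2)); here()
s=np.load('pics/side0.npy',allow_pickle=True).item();print('scope',ray(s,145,150,0))
k=[321,256];print('side knob',j(ray(s,*k,.072)),ray(s,*k,.072))
E
```

```text
1.625262150005047 [0.60501847 0.04666191] [[0.0011, 0.0016], [0.0008, -0.0024], [-0.0, -0.0011], [-0.0018, 0.0019]]
knob [-0.07140367 -0.01046939] boss [-0.00128872  0.00026447]
(array([-56.16, -47.98,   3.9 ]), array([-0.002, -0.001, -0.356]))
t 0.1 jig [0.5716 0.3889] z 0.2382 F [ 1.  -0.  -0.3] q [ 1.15  0.05  1.61 -0.    1.48 -0.12]
scope [0.45865117 0.61340254 0.        ]
side knob [-0.06759149 -0.01495541] [ 0.62363131 -0.02001519  0.072     ]
```

```bash
python3 -m jog '[[-5,-24,0,0,0,0,255],[-8,-30,0,0,0,0,255],[-16,-36,0,0,0,-0.12,255],[-24,-42,0,0,0,-0.24,255],[-28,-46,0,0,0,-0.356,255],[-28,-46,0,0,0,-0.356,255],[-28,-46,0,0,0,-0.356,255],[-28,-46,0,0,0,-0.356,255]]' 30
python3 - <<'E'
from g import *
here();print(shift(-.074,.03,.2))
E
```

```text
t: 0.77
tool_pos: [0.2499, 0.2739, 0.2384]
tool_rot: [0.088, -3.139, 0.003]
contact_force: [1.6, -0.0, 0.8]
opening: 0.0003
t 0.7667 jig [0.2462 0.3422] z 0.2384 F [ 1.6 -0.   0.8] q [ 0.63 -0.62  2.16 -0.    1.61 -1.  ]
(array([-31.19, -32.05,   3.88]), array([-0.002, -0.001,  0.001]))
```

```bash
python3 -m jog '[[-31.2,-32,0,0,0,0,255],[-31.2,-32,0,0,0,0,255],[-31.2,-32,0,0,0,0,255],[-31.2,-32,0,0,0,0,255],[-31.2,-32,0,0,0,0,255],[-31.2,-32,0,0,0,0,255],[-31.2,-32,0,0,0,0,255],[-31.2,-32,0,0,0,0,255]]'
python3 - <<'E'
from g import *
here();print(shift(-.074,.03,.2))
E
```

```text
t: 1.43
tool_pos: [0.496, 0.0475, 0.2383]
tool_rot: [0.086, -3.139, 0.003]
contact_force: [0.5, 0.2, 1.6]
opening: 0.0001
t 1.4333 jig [0.0068 0.1088] z 0.2383 F [0.5 0.2 1.6] q [-0.05 -0.26  1.9  -0.    1.5  -1.68]
(array([-7.88, -8.08,  3.84]), array([-0.002, -0.001,  0.   ]))
```

```bash
python3 -m jog '[[-4,-4,0,0,0,0,255],[-7.9,-8,0,0,0,0,255],[-7.9,-8,0,0,0,0,255],[-7.9,-8,0,0,0,0,255],[-7.9,-8,0,0,0,0,255]]'
python3 - <<'E'
from g import *
here()
im,c=shot('wrist','w1');im2,c2=shot('top','t1')
p=lambda x,y,z:np.round(proj(c,[*w(x,y),z]))
print('pred knob',p(-.074,-.011,.072),'tab',p(-.158,0,.072),'pivot',p(0,0,.038),'pivottop',np.round(proj(c2,[*w(0,0),.038])))
E
```

```text
t: 1.85
tool_pos: [0.5796, -0.0292, 0.2371]
tool_rot: [0.083, -3.137, 0.002]
contact_force: [-0.3, 0.1, -0.0]
opening: 0.0002
t 1.85 jig [-0.0743  0.0295] z 0.2371 F [-0.3  0.1 -0. ] q [-0.18 -0.05  1.72 -0.    1.48 -1.8 ]
pred knob [282. 235.] tab [186. 223.] pivot [358. 211.] pivottop [303. 208.]
```

View pics/w1.png

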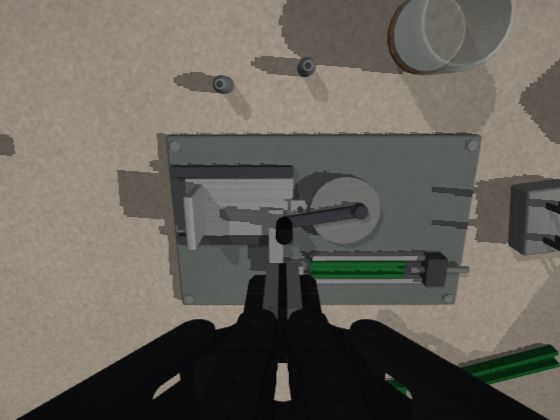

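Wrist view: lever from boss (361,211) to the knob top near (286,236), predicted at (282,235). The tab is at (190,215). This agrees with the jig pose within 3 mm. I'll descend on the knob's +y side.

```bash
python3 -m jog '[[0,0,4,0,0,0,255],[0,0,8,0,0,0,255],[0,0,12,0,0,0,255],[0,0,15,0,0,0,255],[0,0,17,0,0,0,255],[0,0,18.1,0,0,0,255],[0,0,18.1,0,0,0,255],[0,0,18.1,0,0,0,255]]'
python3 - <<'E'
from g import *
here()
# tool circle points, offsets in tool cm (dx=jig y, dy=jig x) from here
p=j(get_obs()['tool_pos'])
for a in np.arange(2.75,6.06,.15): q=.075*np.array([np.cos(a),np.sin(a)]);d=(q-p)*100;print(round(a,2),'dx %.1f dy %.1f'%(d[1],d[0]))
E
```

```text
t: 2.62
tool_pos: [0.5782, -0.0272, 0.0575]
tool_rot: [0.088, -3.138, 0.002]
contact_force: [-0.0, 0.0, 0.7]
opening: -0.0
t 2.6167 jig [-0.0723  0.0308] z 0.0575 F [-0.   0.   0.7] q [-0.17  0.13  1.86 -0.    1.16 -1.8 ]
2.75 dx -0.2 dy 0.3
2.9 dx -1.3 dy -0.1
3.05 dx -2.4 dy -0.2
3.2 dx -3.5 dy -0.3
3.35 dx -4.6 dy -0.1
3.5 dx -5.7 dy 0.2
3.65 dx -6.7 dy 0.7
3.8 dx -7.7 dy 1.3
3.95 dx -8.5 dy 2.0
4.1 dx -9.2 dy 2.9
4.25 dx -9.8 dy 3.9
4.4 dx -10.2 dy 4.9
4.55 dx -10.5 dy 6.0
4.7 dx -10.6 dy 7.1
4.85 dx -10.5 dy 8.3
5.0 dx -10.3 dy 9.4
5.15 dx -9.9 dy 10.4
5.3 dx -9.3 dy 11.4
5.45 dx -8.6 dy 12.3
5.6 dx -7.8 dy 13.0
5.75 dx -6.9 dy 13.7
5.9 dx -5.9 dy 14.2
6.05 dx -4.8 dy 14.5
```

```bash
python3 -m jog '[[-1.3,-0.1,0.1,0,0,0,255],[-2.4,-0.2,0.1,0,0,0,255],[-3.5,-0.3,0.1,0,0,0,255],[-4.6,-0.1,0.1,0,0,0,255],[-5.7,0.2,0.1,0,0,0,255],[-6.7,0.7,0.1,0,0,0,255],[-6.7,0.7,0.1,0,0,0,255]]'
python3 - <<'E'
from g import *
here();shot('wrist','w2')
p=j(get_obs()['tool_pos'])
for a in np.arange(3.65,6.06,.15): q=.075*np.array([np.cos(a),np.sin(a)]);d=(q-p)*100;print(round(a,2),'dx %.1f dy %.1f'%(d[1],d[0]))
E
```

```text
t: 3.2
tool_pos: [0.6471, -0.0159, 0.0588]
tool_rot: [-0.09, 3.138, -0.003]
contact_force: [-0.6, -0.4, -0.2]
opening: 0.0001
t 3.2 jig [-0.0647 -0.0386] z 0.0588 F [-0.6 -0.4 -0.2] q [-0.14  0.27  1.69 -0.    1.18 -1.77]
3.65 dx 0.2 dy -0.1
3.8 dx -0.8 dy 0.6
3.95 dx -1.6 dy 1.3
4.1 dx -2.3 dy 2.2
4.25 dx -2.9 dy 3.2
4.4 dx -3.3 dy 4.2
4.55 dx -3.6 dy 5.3
4.7 dx -3.7 dy 6.4
4.85 dx -3.6 dy 7.5
5.0 dx -3.4 dy 8.6
5.15 dx -3.0 dy 9.7
5.3 dx -2.4 dy 10.7
5.45 dx -1.7 dy 11.5
5.6 dx -0.9 dy 12.3
5.75 dx 0.0 dy 13.0
5.9 dx 1.0 dy 13.5
6.05 dx 2.1 dy 13.8
```

View pics/w2.png

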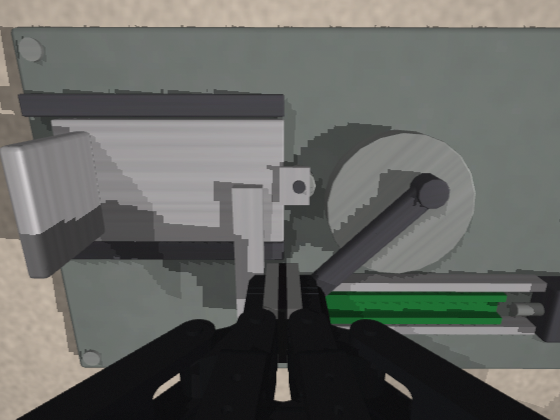

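The lever now runs from boss (430,192) down-left to about (325,285), a cam angle of about 3.9, so the push works. Continuing round the circle.

```bash
python3 -m jog '[[-0.8,0.6,0,0,0,0,255],[-1.6,1.3,0,0,0,0,255],[-2.3,2.2,0,0,0,0,255],[-2.9,3.2,0,0,0,0,255],[-3.3,4.2,0,0,0,0,255],[-3.6,5.3,0,0,0,0,255],[-3.7,6.4,0,0,0,0,255],[-3.7,6.4,0,0,0,0,255]]'
python3 - <<'E'
from g import *
here();shot('top','t3');
p=j(get_obs()['tool_pos'])
for a in np.arange(4.7,6.06,.15): q=.075*np.array([np.cos(a),np.sin(a)]);d=(q-p)*100;print(round(a,2),'dx %.1f dy %.1f'%(d[1],d[0]))
E
```

```text
t: 3.92
tool_pos: [0.6805, 0.0519, 0.059]
tool_rot: [-0.091, 3.136, -0.002]
contact_force: [-0.6, -0.7, 0.1]
opening: 0.0001
t 3.9167 jig [ 0.0011 -0.0757] z 0.059 F [-0.6 -0.7  0.1] q [-0.03  0.34  1.6  -0.    1.2  -1.66]
4.7 dx 0.1 dy -0.2
4.85 dx 0.2 dy 1.0
5.0 dx 0.4 dy 2.1
5.15 dx 0.8 dy 3.1
5.3 dx 1.3 dy 4.1
5.45 dx 2.0 dy 5.0
5.6 dx 2.8 dy 5.7
5.75 dx 3.8 dy 6.4
5.9 dx 4.8 dy 6.9
6.05 dx 5.9 dy 7.2
```

```bash
python3 -m jog '[[0.2,1.0,0,0,0,0,255],[0.4,2.1,0,0,0,0,255],[0.8,3.1,0,0,0,0,255],[1.3,4.1,0,0,0,0,255],[2.0,5.0,0,0,0,0,255],[2.8,5.7,0,0,0,0,255],[3.8,6.4,0,0,0,0,255],[4.8,6.9,0,0,0,0,255]]'
python3 - <<'E'
from g import *
here();im,c=shot('top','t4');cv2.imwrite('pics/t4c.png',cv2.resize(im[120:260,200:420,::-1],(792,504),interpolation=cv2.INTER_CUBIC))
shot('wrist','w4')
print(shift(.073,-.018,.059))
E
```

```text
t: 4.63
tool_pos: [0.6291, 0.1181, 0.0595]
tool_rot: [-0.091, 3.133, -0.001]
contact_force: [3.0, -1.3, -0.4]
opening: 0.0002
t 4.6333 jig [ 0.0701 -0.0279] z 0.0595 F [ 3.  -1.3 -0.4] q [ 0.07  0.25  1.71 -0.    1.17 -1.56]
(array([0.83, 0.2 , 0.  ]), array([0.001, 0.004, 0.004]))
```

View pics/w4.png

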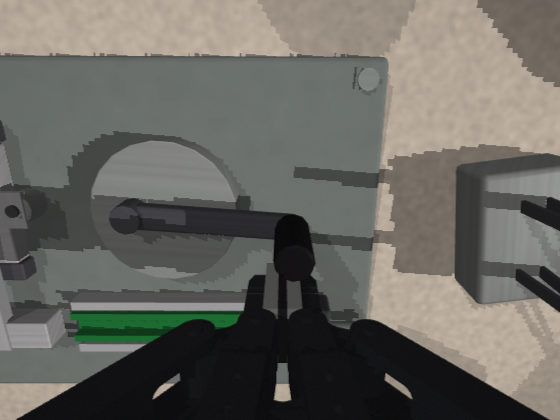

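The lever now points along +x from boss (127,217) to the knob base near (290,228), roughly 0.07 rad short of straight. I'll nudge it 5 mm, then back off (−y), and lift.

```bash
python3 -m jog '[[0.4,0.1,0,0,0,0,255],[0.5,0.1,0,0,0,0,255],[0,0,0,0,0,0,255],[-1.5,0,0,0,0,0,255],[-1.5,0,-2,0,0,0,255],[-1.5,0,-6,0,0,0,255],[-1.5,0,-6,0,0,0,255]]'
python3 - <<'E'
from g import *
here()
print(shift(-.21,-.02,.12))
im,c=shot('wrist','w5')
print('pivot',proj(c,[*w(0,0),.038]),'knob0',proj(c,[*w(.075,0),.072]),'barrel ends',proj(c,[*w(.053,-.07),.022]),proj(c,[*w(-.047,-.07),.022]))
E
```

```text
t: 5.32
tool_pos: [0.6467, 0.1202, 0.1268]
tool_rot: [-0.091, 3.126, 0.003]
contact_force: [2.0, 0.5, 2.5]
opening: -0.0001
t 5.3167 jig [ 0.0712 -0.0456] z 0.1268 F [2.  0.5 2.5] q [ 0.07  0.21  1.64  0.    1.28 -1.56]
(array([  2.68, -28.11,   0.6 ]), array([0.002, 0.015, 0.004]))
pivot (np.float64(163.51595823721607), np.float64(147.63115985549405)) knob0 (np.float64(287.31274916011307), np.float64(158.65329120283616)) barrel ends (np.float64(254.7036058579667), np.float64(242.30493450116063)) (np.float64(114.4630498562536), np.float64(242.03554229183226))
```

View pics/w5.png

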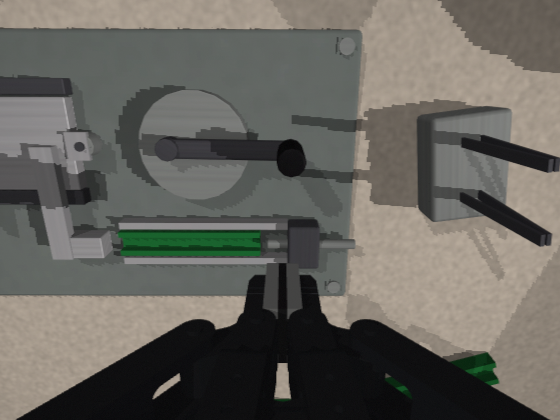

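The lever is straight: knob top seen at (291,159) against (287,159) predicted for cam angle 0. Nothing else has moved. Next I go over to behind the tab.

```bash
python3 -m jog '[[0,0,-3.5,0,0,0,255],[1,-4,-3.5,0,0.015,0,255],[2,-8,-3.5,0,0.015,0,255],[3,-12,-3.5,0,0.015,0,255],[4,-16,-3.5,0,0.015,0,255],[4.6,-20,-3.5,0,0.015,0,255],[4.6,-24,-3.5,0,0.015,0,255],[4.6,-28.1,-3.5,0,0.015,0,255]]'
python3 - <<'E'
from g import *
here()
print(shift(-.21,0,.055))
E
```

```text
t: 6.03
tool_pos: [0.6148, -0.1647, 0.1576]
tool_rot: [0.091, -3.136, -0.005]
contact_force: [1.1, 0.1, 0.3]
opening: -0.0001
t 6.0333 jig [-0.2116  0.0017] z 0.1576 F [1.1 0.1 0.3] q [-0.38  0.14  1.66  0.    1.35 -2.01]
(array([-0.21,  0.13, 10.26]), array([ 0.003, -0.004,  0.004]))
```

```bash
python3 -m jog '[[-0.2,0.1,4,0,0,0,255],[-0.2,0.1,7.5,0,0,0,255],[-0.2,0.1,9.5,0,0,0,255],[-0.2,0.1,10.2,0,0,0,255],[-0.2,1,10.2,0,0,0,255],[-0.2,2,10.2,0,0,0,255],[-0.2,3,10.2,0,0,0,255],[-0.2,3.5,10.2,0,0,0,255]]'
python3 - <<'E'
from g import *
here();print(shift(-.150,0,.055));shot('wrist','w6')
E
```

```text
t: 6.7
tool_pos: [0.6158, -0.1277, 0.0581]
tool_rot: [0.094, -3.14, -0.003]
contact_force: [0.9, 0.1, 0.1]
opening: 0.0
t 6.7 jig [-0.1747 -0.0013] z 0.0581 F [0.9 0.1 0.1] q [-0.32  0.23  1.73  0.    1.18 -1.95]
(array([0.12, 2.47, 0.32]), array([ 0.002, -0.001,  0.005]))
```

View pics/w6.png

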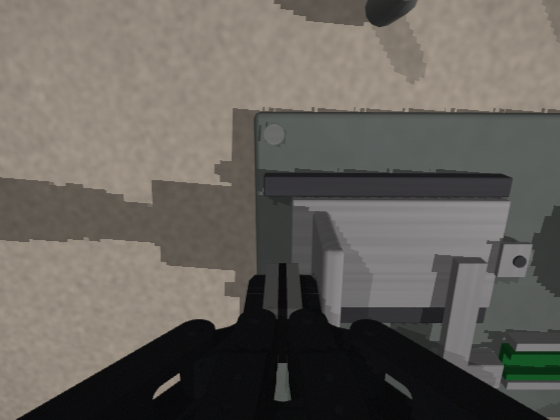

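The fingertips at (282,275) are just behind the tab's rear face (325,240) and centred on the slide. Pushing slowly.

```bash
python3 -m jog '[[0.1,0.4,0,0,0,0,255],[0.1,0.8,0,0,0,0,255],[0.1,1.2,0,0,0,0,255],[0.1,1.5,0,0,0,0,255],[0.1,1.8,0,0,0,0,255],[0.1,2.1,0,0,0,0,255],[0.1,2.3,0,0,0,0,255],[0.1,2.3,0,0,0,0,255]]'
python3 -c "
from g import *
here()"
python3 -m jog '[[0,0.2,0,0,0,0,255],[0,0.4,0,0,0,0,255],[0,0.4,0,0,0,0,255]]'
python3 -c "
from g import *
here()"
```

```text
t: 7.42
tool_pos: [0.6134, -0.104, 0.058]
tool_rot: [0.095, -3.14, -0.004]
contact_force: [0.2, -2.0, 0.8]
opening: 0.0001
t 7.4167 jig [-1.509e-01 -1.000e-04] z 0.058 F [ 0.2 -2.   0.8] q [-0.29  0.22  1.75  0.    1.17 -1.92]
t: 7.67
tool_pos: [0.6132, -0.1008, 0.058]
tool_rot: [0.096, -3.14, -0.001]
contact_force: [1.5, -6.7, 1.8]
opening: -0.0002
t 7.6667 jig [-1.477e-01 -1.000e-04] z 0.058 F [ 1.5 -6.7  1.8] q [-0.28  0.22  1.75  0.    1.17 -1.91]
```

Force is still only friction level (about 5 N). I'll continue in small steps until the stop shows as a clear rise.

```bash
python3 -m jog '[[0,0.2,0,0,0,0,255],[0,0.3,0,0,0,0,255],[0,0.3,0,0,0,0,255]]'
python3 -m jog '[[0,0.2,0,0,0,0,255],[0,0.2,0,0,0,0,255]]'
python3 -c "
from g import *
here();shot('wrist','w7')"
```

```text
t: 7.92
tool_pos: [0.6132, -0.1007, 0.0581]
tool_rot: [-0.096, 3.14, -0.009]
contact_force: [0.8, -13.4, -0.5]
opening: 0.0001
t: 8.08
tool_pos: [0.6132, -0.1009, 0.0582]
tool_rot: [-0.096, 3.14, -0.015]
contact_force: [1.2, -9.3, -0.2]
opening: 0.0002
t 8.0833 jig [-1.478e-01 -1.000e-04] z 0.0582 F [ 1.2 -9.3 -0.2] q [-0.28  0.22  1.75 -0.01  1.17 -1.91]
```

View pics/w7.png

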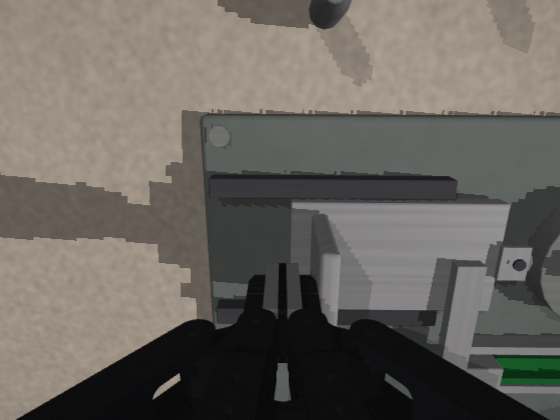

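The tool stalled at jig x = −147.8 mm with force up to 13 N, against about 4 N while sliding, so the stop is reached. The roller still has a gap to the cam rim at (520,265)/(540,250). Backing off, lifting and checking.

```bash
python3 -m jog '[[0,-1.5,0,0,0,0,255],[0,-3,0,0,0,0,255],[0,-4,-2,0,0,0,255],[0,-4,-6,0,0,0,255],[0,-4,-10,0,0,0,255],[0,-2,-14,0,0,0,255],[0,2,-17,0,0,0,255],[0,5,-17,0,0,0,255]]'
python3 -m jog '[[4,4,0,0,0,0,255],[7,8,0,0,0,0,255],[7,10,0,0,0,0,255],[7,10,0,0,0,0,255],[7,10,0,0,0,0,255]]'
python3 - <<'E'
from g import *
here();im,c=shot('wrist','w8')
b,g,r=[im[:,:,i].astype(int) for i in(2,1,0)]
m=((g-r>25)&(g-b>20)).astype(np.uint8)
for k in cv2.findContours(m,0,2)[0]:
    if cv2.contourArea(k)>150:
        x,y,ww,h=cv2.boundingRect(k);print((x,y,ww,h),j(ray(c,x,y+h/2,.022)),j(ray(c,x+ww,y+h/2,.022)))
for x in(.027,0): print(x,'tab top',proj(c,[*w(-.158+x,0),.072]),'rear edge',proj(c,[*w(-.162+x,.025),.072]))
print('knob0',proj(c,[*w(.075,0),.072]))
E
```

```text
t: 8.8
tool_pos: [0.6124, -0.0508, 0.2343]
tool_rot: [-0.089, 3.131, -0.017]
contact_force: [1.5, 1.0, 0.5]
opening: 0.0
t: 9.22
tool_pos: [0.5359, 0.0462, 0.2321]
tool_rot: [-0.094, 3.132, -0.016]
contact_force: [0.3, -0.2, -0.0]
opening: 0.0
t 9.2167 jig [0.0033 0.0691] z 0.2321 F [ 0.3 -0.2 -0. ] q [-0.05 -0.16  1.83 -0.01  1.46 -1.68]
(319, 295, 30, 15) [ 0.04292941 -0.07147952] [ 0.07548247 -0.07112512]
0.027 tab top (np.float64(133.13344205247472), np.float64(262.83809774086694)) rear edge (np.float64(125.02098559678268), np.float64(237.12144321318308))
0 tab top (np.float64(103.24794514934118), np.float64(262.58282416503397)) rear edge (np.float64(94.4044590167704), np.float64(236.87840931401115))
knob0 (np.float64(362.54114478203763), np.float64(264.79763432776775))
```

View pics/w8.png

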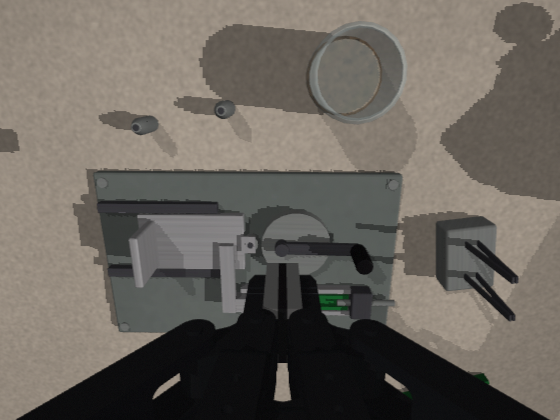

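Wrist view: the lever is straight, knob at (362,262) against (363,265) predicted. The tab's rear edge is near (135,250) and the barrel's nose is at the block (349,302). The jar, sleeves and tweezers are standing. The hand hides part of the barrel, so I'll retract and compare top views.

```bash
python3 -m jog '[[4,0,0,0,0,0,255],[8,0,-1,0,0,0,255],[12,0,-2,0,0,0,255],[14,0,-2,0,0,0,255],[14,0,-2,0,0,0,255],[14,0,-2,0,0,0,255]]'
python3 - <<'E'
from g import *
here();shot('top','t9')
for f in('top0','t9'):
    im=cv2.imread(f'pics/{f}.png');b,g,r=[im[:,:,i].astype(int) for i in range(3)]
    m=((g-r>25)&(g-b>20)).astype(np.uint8);m[:160]=0;m[190:]=0
    for k in cv2.findContours(m,0,2)[0]:
        if cv2.contourArea(k)>60:
            x,y,ww,h=cv2.boundingRect(k);print(f,(x,y,ww,h),j(ray(cc,x,y+h/2,.02)),j(ray(cc,x+ww,y+h/2,.02)))
a,b=[cv2.imread(f'pics/{f}.png')[110:310,180:420] for f in('top0','t9')]
cv2.imwrite('pics/cmp.png',cv2.resize(np.vstack([a[:140],b[:]]),None,fx=1.7,fy=1.7,interpolation=cv2.INTER_CUBIC))
cv2.imwrite('pics/fin.png',cv2.resize(b,(720,600),interpolation=cv2.INTER_CUBIC))
for x in(.025,.027,0): print('tab',x,(np.array(proj(cc,[*w(-.158+x,0),.072]))-[180,110])*3)
E
```

```text
t: 9.77
tool_pos: [0.3967, 0.0362, 0.2513]
tool_rot: [-0.088, 3.13, -0.017]
contact_force: [0.1, -1.2, -0.1]
opening: 0.0
t 9.7667 jig [0.0009 0.2085] z 0.2513 F [ 0.1 -1.2 -0.1] q [-0.09 -0.55  2.09 -0.01  1.59 -1.72]
top0 (274, 169, 51, 10) [ 0.05429506 -0.0707339 ] [-0.04659788 -0.06836931]
t9 (267, 169, 49, 10) [ 0.06810919 -0.07105765] [-0.0287616  -0.06878733]
tab 0.025 [585.51731183 283.03630062]
tab 0.027 [582.33154993 283.11496559]
tab 0 [625.31251738 282.05365069]
```

View pics/fin.png

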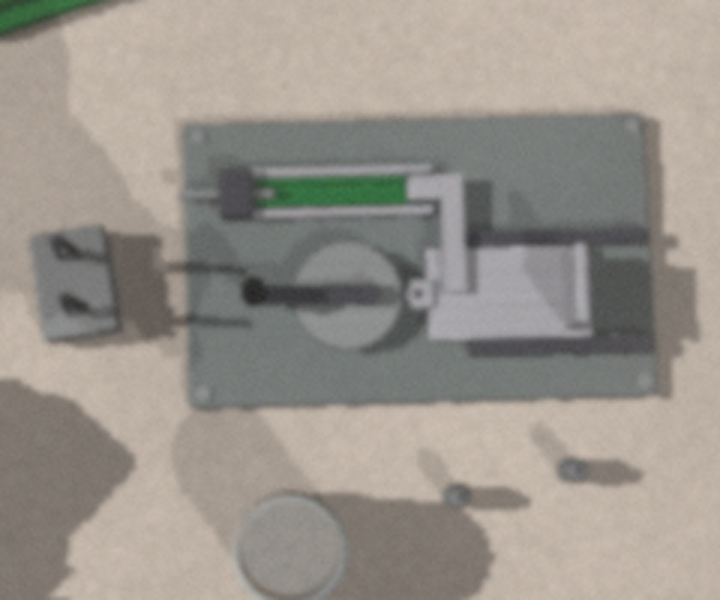

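```bash
python3 -c "
from station import finish_job
print(finish_job())"
```

```text
the job is handed in; nothing more can be done
None
```

I turned the cam and then ran the slide forward to its stop. The job was handed in at about 9.8 s.

- **Cam:** I pushed the knob with closed fingertips from about 3.29 rad anticlockwise, over the channel side, until the lever pointed straight away from the slide. The knob ended within about 3 mm of where it should be at angle 6.28.
- **Slide:** I pushed the tab's rear face along the jig's +x. The tool stalled with the force up to 13 N, where sliding takes about 4 N. The roller still had about 6 mm of gap to the cam rim, so this was the slide's own stop and not the cam. The tab top in the last top view matches about 27 mm of travel.
- **Barrel:** The visible rear end moved forward about 18 mm, to about x = 21 mm by the top camera (good to about 2 mm). That is 1 mm short of the 22 to 24 mm home range. A wrist view put it at about 25.5 mm, 1.5 mm past it. The two disagree by more than the camera error but bracket home. The barrel's rear sits against the pusher and its nose is under the sleeve.
- **Everything else:** The jar, both loose sleeves and the tweezer block stand where they were. The hand finished at 0.25 m height, away from everything, with contact forces near zero.

I could not tell 25 mm of slide travel from 27 mm by image alone; the stall at the stop is the main evidence for the slide.

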